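# Find the castor with play and mark it

### The job

This upturned cage-rack rail has three castors: rock their wheels gently along the rail to find the loose one, rocking that one as far as it goes to the robot's left and then to the right, where you leave it leaning. Then tip the marker block a quarter turn, away from the robot, where it stands, so that it lies with its cross on top; let go of it, take it again across its middle and leave it lying flat, cross up, in the middle of the steel pad in front of the loose castor. Do not disturb the tape roll, the trough or the wrench.

Things in the scene. Friction and masses are not known exactly. Their poses are not given: they have to be found in the camera images.
- castor_a (a joint): lean of castor a, rad: 0 upright, + when the wheel leans to +y (robot's left); pivot 87.5 mm below the wheel's top. The castors look alike, in any order along the rail. A sound one gives under 0.04 rad (0.025 at 4 N) and springs back; the loose one flops to 0.12 rad each way (10 mm at the wheel's top) under 1 N and stays where left
- wheeltop_a (a point): highest point of castor a's grey wheel, 138 mm above the bench. Wheel 75 mm diameter, 22 mm thick; its axle is along the point's y, which runs along the rail (to the left); x points across the rail, away from the robot. The steel fork (36 mm wide along y) ends 35 mm below this point. Castors stand about 120 mm apart
- pad_a (a point): centre of the top face of the dark steel pad that belongs to castor a: 84 x 84 mm, 4 mm thick, lying on the bench on the robot's side of the rail, its centre 105 mm from the castor's axis (its x axis points to the castor, y along the rail)
- castor_b (a joint): lean of castor b, rad: 0 upright, + when the wheel leans to +y (robot's left); pivot 87.5 mm below the wheel's top. The castors look alike, in any order along the rail. A sound one gives under 0.04 rad (0.025 at 4 N) and springs back; the loose one flops to 0.12 rad each way (10 mm at the wheel's top) under 1 N and stays where left
- wheeltop_b (a point): highest point of castor b's grey wheel, 138 mm above the bench. Wheel 75 mm diameter, 22 mm thick; its axle is along the point's y, which runs along the rail (to the left); x points across the rail, away from the robot. The steel fork (36 mm wide along y) ends 35 mm below this point. Castors stand about 120 mm apart
- pad_b (a point): centre of the top face of the dark steel pad that belongs to castor b: 84 x 84 mm, 4 mm thick, lying on the bench on the robot's side of the rail, its centre 105 mm from the castor's axis (its x axis points to the castor, y along the rail)
- castor_c (a joint): lean of castor c, rad: 0 upright, + when the wheel leans to +y (robot's left); pivot 87.5 mm below the wheel's top. The castors look alike, in any order along the rail. A sound one gives under 0.04 rad (0.025 at 4 N) and springs back; the loose one flops to 0.12 rad each way (10 mm at the wheel's top) under 1 N and stays where left
- wheeltop_c (a point): highest point of castor c's grey wheel, 138 mm above the bench. Wheel 75 mm diameter, 22 mm thick; its axle is along the point's y, which runs along the rail (to the left); x points across the rail, away from the robot. The steel fork (36 mm wide along y) ends 35 mm below this point. Castors stand about 120 mm apart
- pad_c (a point): centre of the top face of the dark steel pad that belongs to castor c: 84 x 84 mm, 4 mm thick, lying on the bench on the robot's side of the rail, its centre 105 mm from the castor's axis (its x axis points to the castor, y along the rail)
- block_center (a point): centre of the loose grey plastic marker block, standing on end: 44 (x) x 46 (y) x 72 (z, up) mm, about 160 g. A black cross is inlaid flush in its -x face, one of the tall sides, the one towards the robot (x points away from the robot). Tipped away from the robot about its far lower edge, it lies 44 mm high with the cross on top, x pointing down
- tape_center (a point): bystander: centre of a roll of paper tape lying flat, 84 mm across, 25 mm high
- trough_center (a point): bystander: centre of an empty steel feeder trough, 90 x 150 x 50 mm, beyond the rail
- wrench: bystander: steel wrench lying flat on the bench beyond the rail, about 180 mm long
Things that resemble listed ones, but are neither listed nor needed, are in the scene too. What is shaped like the part that bears castor_b but pink is not meant.

How it is judged:
On the way, in this order (a step that is already met when the one before it is completed fails the run):
1. the loose castor is rocked over to the robot's left (more than 0.07 rad) (value of joint any of castor_a, castor_b, castor_c above 0.07 rad), for 0.05 s.
2. then it is rocked over to the right (more than 0.07 rad) (value of joint any of castor_a, castor_b, castor_c below -0.07 rad), for 0.05 s.
3. the marker block lies flat on the bench, cross up, let go, within 120 mm of where it stood (angle between block_center's own x axis and vertical above 3 rad and height (world z) of block_center below 0.0245 m and distance of block_center from where it was at the start of the episode below 0.12 m and contact force between block and the fingers below 0.1 N), for 0.1 s.
At the end, for the whole second after the job is handed in: The marker block rests flat, cross up (within 8 degrees), on the pad of the loose castor, its centre within 30 mm of the pad's centre, released and at rest, and that castor is left leaning to the robot's right by more than 0.06 rad (a sound castor cannot lean so far) (((value of joint castor_a below -0.06 rad and horizontal distance between block_center and pad_a below 0.03 m) or (value of joint castor_b below -0.06 rad and horizontal distance between block_center and pad_b below 0.03 m) or (value of joint castor_c below -0.06 rad and horizontal distance between block_center and pad_c below 0.03 m)) and angle between block_center's own x axis and vertical above 3 rad and height (world z) of block_center between 0.0235 and 0.031 m and linear speed of block below 0.02 m/s and contact force between block and the fingers below 0.1 N); the robot touches nothing.
It fails at once if the tape, trough or wrench is moved by more than 30 mm (distance of any of tape_center, trough_center, wrench from where it was at the start of the episode above 0.03 m).
It fails at once if a castor is forced: more than 40 N on its wheel from the robot (contact force between any of castor_a, castor_b, castor_c and the fingers above 40 N).
It also fails if it takes over 72 s, if anything falls off the work surface, if the arm or the gripper's body presses on something with over 40 N, if the wrist force passes 120 N, or if a joint passes its speed limit or range.

### The arm

A 6-joint arm with a two-finger parallel gripper is mounted at the origin on the work surface. World frame = base frame: x ahead of the robot, y to its left, z up, the work surface at z = 0. Lengths are in m, angles in rad, forces in N, time in s.
With the tool pointing down it reaches from about 0.4 to 0.825 m from the base axis. Payload 7 kg.
Tool frame: the origin (TCP) lies midway between the tips of the shut fingers; the grasp point (between the pads) lies 19 mm behind it; z points along the fingers, y is the line along which they close (so a half turn about z gives the same grasp; the last joint's range is limited). The gripper opens to 88 mm and grips with 3 to 60 N. Pads are 19 mm wide; open, the fingers measure 130 mm over their backs; the gripper's body (78 mm by 193 mm) begins 47 mm behind the grasp point.
Start: joints at [0.288, 0.359, 0.012, 0, -1.224, -0.288], TCP at [0.675, -0, 0.227] pointing down, gripper open.
Joint ranges: [-3.07, 3.07], [-1.43, 2.12], [-1.02, 1.25], [-3.03, 1.67], [-3.05, -0], [-3.03, 3.03]. Speed limits (rad/s): [2.39, 2.39, 3.01, 3.14, 3.14, 3.14].

### API

Orientations are given as [roll, pitch, yaw] about the fixed x, y, z axes, in that order (R = Rz(yaw) Ry(pitch) Rx(roll)).
In Python, from station import arm, grab_frame, camera_params, spot_in gives the robot as it stands.
- The arm moves only by the shell command python3 -m jog 'ROWS' [FORCE]. ROWS is JSON, a list that holds one entry, the list of rows, each a list of 7 numbers: the shift along the tool's x, y, z in mm, then the turn, a rotation vector about the tool's x, y, z in rad, then the finger opening in mm, from 0 to 87.6. In form: [[[x, y, z, wx, wy, wz, fingers], ...]]. A call has 1 to 20 rows; each row is the pose to reach, as a shift and turn from the pose commanded when the call began, along the tool's axes at that moment; what a row does not reach only later rows make up. A row lasts 1/8 s, in which the tool goes at most 62.5 mm and 10.7 degrees, less where a joint would pass 70% of its speed; a pose out of reach is approached as far as the arm can. A call with a gripper value outside its range is refused whole. The fingers move at their own pace and stop on an object; FORCE is the grip in N (left out, the last holds). Time passes only in rows, so rows that repeat a pose let the fingers close. It gives the time, the measured TCP pose, the force, the opening and the grip force at its end, in the units of the state.
- arm.get_state(): the state, without advancing time (a new reading comes with each control period).
- grab_frame(name): name is "scene" or "side" or "wrist"; returns (picture, depth): 400x640x3 uint8, blue, green, red; 400x640 float32, m along the optical axis (not along the pixel's ray), 0 where there is no reading.
- camera_params(name): a dict with "mtx" (3x3 intrinsics, pixels), "R" (3x3) and "t" (3): a world point X has camera coordinates R X + t. Camera axes: x right, y down, z forward; pixel columns grow to the right and rows downward; lengths in m; the calibration is good to about 2 mm. A picture is of the moment at which its call begins: read the wrist's pose just before it. camera_params takes no time and is no camera call; for the wrist camera it gives the pose at the moment of the call.
- arm.job_done(): hands the job in; it is judged then, once.
Trained networks look in the newest picture that a camera, given by its name, has taken for a name from the list of things; names that differ only in an ending like _2 or _b are one class to them, and where a whole thing is asked for, a point or a joint stands for the part that bears it (a point fixed in the world has none). Each returns a list of dicts, best first, with "confidence" (0 to 1); they miss things now and then, are a little off and sometimes report something else, mostly with a low value. They report only what shows in the picture. A call takes as long as a camera call. They do not tell look-alikes from the thing itself.
- spot_in(query, camera): "uv" ([column, row] in pixels, amid what is visible of it).
The state is a dict: "t": time; "q": joint angles; "qd": joint speeds; "joint_efforts": joint torques, N m; "eef_pos": TCP position; "ee_rot": TCP orientation; "force": force on the tool from outside, world axes, zero at the start; "moment": the same for the moment, N m; "width": finger opening in m; "gripper_force": force on a finger pad.
Only numpy, scipy, OpenCV 4.12 (cv2) and the standard library are available. Lean on these libraries where they do the work, as an engineer would, in place of code of your own. Each camera call takes 0.05 s, during which the arm holds its last target. There are 200 camera calls.

## Working session

There is one attempt and no reset: what is moved stays moved. The work goes in short steps, Python scripts to look and compute and a shell command to move; the robot and the scene stay as the last step left them, time stands still between calls to the robot, and variables do not carry over. Pictures are saved under pics/ and viewed, at most 10 in all, crops included, and the job is handed in when it is done.

```bash
mkdir -p pics; ls; cat > h.py <<'E'
import numpy as np, cv2
from station import arm, grab_frame, camera_params, spot_in
def cloud(name):
    p=camera_params(name); im,d=grab_frame(name)
    v,u=np.mgrid[:400,:640]; K=p["mtx"]
    c=np.stack([(u-K[0,2])/K[0,0]*d,(v-K[1,2])/K[1,1]*d,d],-1)
    X=(c-np.array(p["t"]))@np.array(p["R"])
    X[d<=0]=np.nan
    return im,d,X
E
python3 - <<'E'
from h import *
out=[]
for n in ["scene","side","wrist"]:
    im,d,X=cloud(n); cv2.imwrite(f"pics/{n}0.png",im)
    if n!="wrist": out.append(im)
    for q in ["wheeltop_a","pad_a","block_center","tape_center","trough_center","wrench","castor_a"]:
        for r in spot_in(q,n):
            u,v=map(int,np.round(r["uv"])); print(n,q,u,v,round(r["confidence"],2),np.round(X[v,u],3))
print(arm.get_state())
E
```

```text
pics
scene wheeltop_a 312 300 0.9 [0.802 0.374 0.115]
scene wheeltop_a 274 165 0.88 [ 0.64  -0.123  0.1  ]
scene wheeltop_a 418 320 0.76 [0.625 0.549 0.116]
scene wheeltop_a 321 201 0.75 [0.614 0.114 0.127]
scene wheeltop_a 297 182 0.72 [ 0.622 -0.009  0.108]
scene pad_a 327 296 0.92 [0.726 0.322 0.006]
scene pad_a 426 312 0.82 [0.593 0.54  0.109]
scene pad_a 304 187 0.71 [ 0.602 -0.003  0.082]
scene pad_a 284 166 0.59 [ 0.563 -0.209 -0.001]
scene pad_a 333 209 0.59 [0.535 0.059 0.003]
scene block_center 290 137 0.52 [ 0.489 -0.293  0.04 ]
scene tape_center 399 260 0.72 [0.501 0.341 0.027]
scene trough_center 242 197 0.8 [ 0.754 -0.142  0.004]
scene wrench 278 261 0.89 [0.78  0.15  0.005]
scene wrench 276 163 0.7 [ 0.632 -0.125  0.104]
scene castor_a 417 319 0.96 [0.632 0.551 0.128]
scene castor_a 310 300 0.81 [0.81  0.377 0.125]
scene castor_a 278 164 0.72 [ 0.631 -0.111  0.109]
scene castor_a 299 181 0.68 [ 0.615 -0.009  0.108]
scene castor_a 322 205 0.64 [0.611 0.114 0.109]
scene castor_a 300 188 0.3 [ 0.618 -0.     0.088]
side wheeltop_a 330 176 0.8 [ 0.61 -0.01  0.12]
side wheel
[... 1659 characters left out ...]
{'t': 1.2, 'q': array([ 2.88060094e-01,  3.58626050e-01,  1.18862557e-02, -9.08717974e-06,
       -1.22409886e+00, -2.88075791e-01]), 'qd': array([ 1.05504046e-03,  9.33728926e-04,  9.92298728e-04, -8.89415287e-05,
        6.87233069e-04,  2.77889708e-04]), 'joint_efforts': array([ 2.88605625e-03, -5.82394338e+01,  2.93288898e+01,  7.00223878e+00,
        1.26486630e-02, -6.74885428e-05]), 'eef_pos': array([ 6.74970491e-01, -4.43495816e-05,  2.26536754e-01]), 'ee_rot': array([ 3.14154964e+00, -3.83172100e-06, -1.57081511e+00]), 'force': array([-0.59107037,  0.04951304, -0.74945388]), 'moment': array([-0.02244879, -0.05760444, -0.00905205]), 'gripper_force': 0.0, 'width': 0.08722291903998663}
```

View pics/scene0.png

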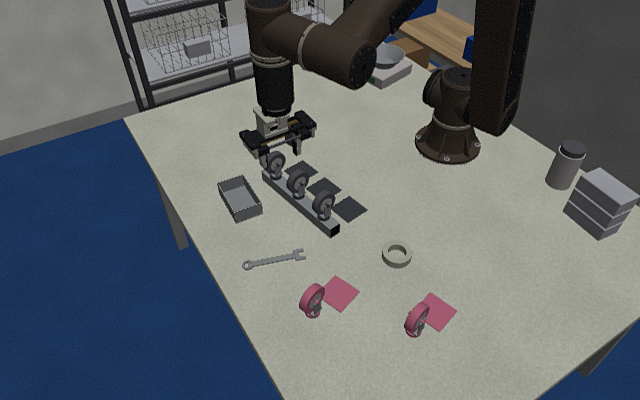

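View pics/side0.png

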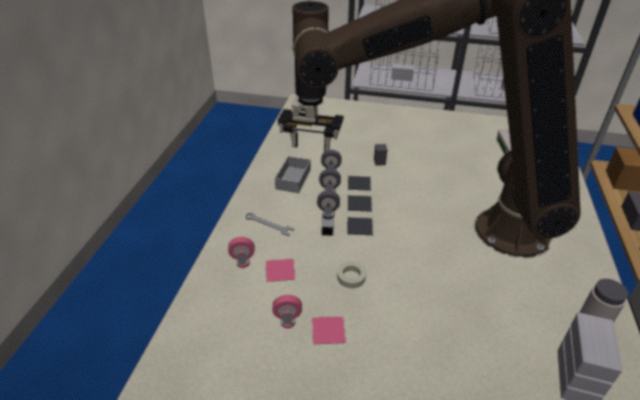

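The scene picture shows the rail with grey castors at (275,165), (297,182) and (322,205), each with a dark pad. The pink pair near the front and their pads are decoys. The side picture shows the block at (380,155). Next I fit the wheel and pad geometry.

```bash
python3 - <<'E'
from h import *
for n in ["wrist","scene","side"]:
    im,d,X=cloud(n)
    R=X.reshape(-1,3); C=im.reshape(-1,3).astype(int)
    for y0 in (-.124,-.01,.11):
        s=(abs(R[:,1]-y0)<.055)&(abs(R[:,0]-.62)<.06)&(R[:,2]>.12)&(R[:,2]<.145)
        if s.sum()>5:
            P=R[s]; print(n,"wheel",s.sum(),np.median(P,0).round(4),P.min(0).round(3),P.max(0).round(3))
    g=C.sum(1)
    m=((abs(X[...,2]-.004)<.008)&(abs(X[...,0]-.53)<.09)&(abs(X[...,1])<.22)&(im.sum(2)<240)).astype(np.uint8)
    k,l,st,ce=cv2.connectedComponentsWithStats(m)
    for i in range(1,k):
        if st[i,4]>60:
            P=X[l==i]; 
            (c,wh,a)=cv2.minAreaRect((P[:,:2]*1000).astype(np.float32)); print(n,"pad",st[i,4],np.round(c,1),np.round(wh,1),round(a,1))
    s=(R[:,0]>.38)&(R[:,0]<.56)&(R[:,1]>-.4)&(R[:,1]<-.21)&(R[:,2]>.015)&(R[:,2]<.09)
    if s.sum()>5:
        P=R[s]; T=P[P[:,2]>.066]; print(n,"block",s.sum(),P.mean(0).round(3),np.percentile(P,[3,97],0).round(3), "top",len(T))
        if len(T)>5: print(cv2.minAreaRect((T[:,:2]*1000).astype(np.float32)),T.mean(0))
p=camera_params("wrist");print(-p["R"].T@p["t"],p["R"].round(2))
E
```

```text
wrist wheel 2035 [ 0.6384 -0.1282  0.1321] [ 0.6   -0.137  0.12 ] [ 0.663 -0.12   0.138]
wrist wheel 2557 [ 0.6166 -0.0202  0.133 ] [ 0.582 -0.034  0.12 ] [ 0.647 -0.004  0.138]
wrist wheel 574 [0.6044 0.1055 0.1352] [0.583 0.097 0.12 ] [0.626 0.114 0.138]
wrist pad 5093 [ 526.2 -138.4] [84.5 59.4] 7.7
wrist pad 5960 [510.1 -34.5] [84.6 83.1] 8.8
wrist pad 3907 [491.7  84.6] [84.1 86.5] 9.0
scene wheel 115 [ 0.6351 -0.1282  0.1314] [ 0.603 -0.149  0.12 ] [ 0.66  -0.117  0.139]
scene wheel 139 [ 0.6205 -0.0129  0.1302] [ 0.588 -0.033  0.12 ] [ 0.645 -0.004  0.138]
scene wheel 159 [0.6029 0.1048 0.1305] [0.567 0.086 0.12 ] [0.63  0.116 0.142]
scene pad 230 [ 529.1 -151.5] [83.3 85.7] 12.2
scene pad 316 [511.9 -36.4] [84.5 89.8] 9.4
scene pad 498 [493.8  81.7] [84.6 91.8] 8.8
scene block 46 [ 0.492 -0.297  0.039] [[ 0.486 -0.321  0.016]
 [ 0.497 -0.28   0.063]] top 0
side wheel 113 [ 0.6301 -0.1282  0.1301] [ 0.6  -0.15  0.12] [ 0.662 -0.116  0.142]
side wheel 131 [ 0.6126 -0.0128  0.1307] [ 0.58  -0.033  0.12 ] [ 0.646 -0.001  0.143]
side wheel 145 [0.5952 0.1049 0.1308] [0.566 0.086 0.12 ] [0.626 0.12  0.141]
side pad 250 [ 525.9 -151.2] [74.3 85.1] 9.4
side pad 292 [507.1 -33.3] [73.7 81.5] 9.0
side pad 363 [490.2  84.3] [76.1 84. ] 9.0
side block 234 [ 0.47  -0.291  0.053] [[ 0.446 -0.321  0.019]
 [ 0.494 -0.276  0.076]] top 83
((470.7306213378906, -301.4637451171875), (43.009063720703125, 56.484886169433594), 15.744215965270996) [ 0.47006636 -0.30009245  0.07212083]
[ 0.67512153 -0.07745401  0.38426013] [[-1.   -0.    0.  ]
 [-0.    0.96  0.29]
 [-0.    0.29 -0.96]]
```

View pics/wrist0.png

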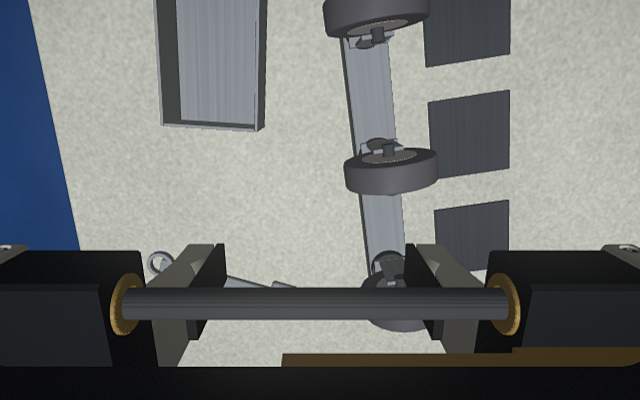

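The wrist view shows the rail with three wheels at about (378,15), (390,170) and (395,290), with the pads to their right; the rail is turned about 8.8°. I'll straddle the middle wheel first.

```bash
python3 -m jog '[[[18,61,66,0,0,1.417,44],[18,61,66,0,0,1.417,44],[18,61,66,0,0,1.417,44],[18,61,66,0,0,1.417,44],[18,61,66,0,0,1.417,44],[18,61,66,0,0,1.417,44],[18,61,66,0,0,1.417,44],[18,61,66,0,0,1.417,44],[18,61,66,0,0,1.417,44],[18,61,66,0,0,1.417,44],[18,61,66,0,0,1.417,44]]]'
python3 - <<'E'
from h import *
im,d,X=cloud("wrist"); cv2.imwrite("pics/w1.png",im)
e=np.array([-.153,.988]); 
p=np.array([.6137,-.0185]); R=X.reshape(-1,3)
R=R[(R[:,2]>.11)&(R[:,2]<.145)]; a=(R[:,:2]-p)@e; b=(R[:,:2]-p)@[.988,.153]
s=(abs(a)<.2)&(abs(b)<.05)
h,ed=np.histogram(a[s],bins=np.arange(-.16,.16,.005)); print([(round(x,3),n) for x,n in zip(ed,h) if n])
E
```

```text
t: 2.72
eef_pos: [0.614, -0.018, 0.1606]
ee_rot: [3.142, 0.0, -2.986]
force: [-0.4, -0.3, 0.4]
width: 0.0443
gripper_force: 0.0
[(np.float64(-0.13), np.int64(325)), (np.float64(-0.125), np.int64(802)), (np.float64(-0.12), np.int64(762)), (np.float64(-0.115), np.int64(731)), (np.float64(-0.11), np.int64(2090)), (np.float64(-0.015), np.int64(89)), (np.float64(-0.01), np.int64(945)), (np.float64(-0.005), np.int64(960)), (np.float64(0.0), np.int64(961)), (np.float64(0.005), np.int64(945)), (np.float64(0.01), np.int64(212)), (np.float64(0.105), np.int64(1548)), (np.float64(0.11), np.int64(795)), (np.float64(0.115), np.int64(714)), (np.float64(0.12), np.int64(757)), (np.float64(0.125), np.int64(719)), (np.float64(0.13), np.int64(53))]
```

View pics/w1.png

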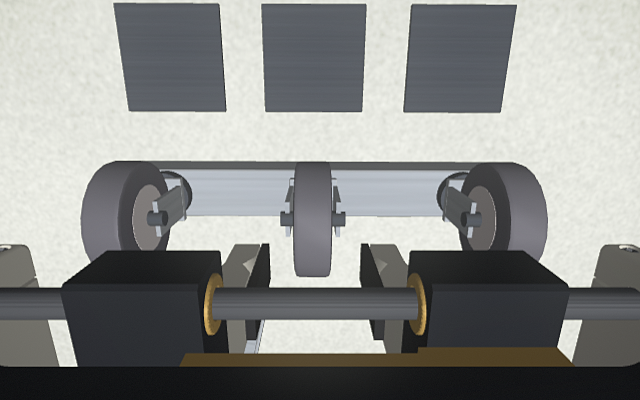

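The picture shows the middle wheel centred between the fingers at (313,220), with the pads at the top (robot's side). I'll descend and push left gently.

```bash
python3 -m jog '[[[0,0,22,0,0,0,44],[0,0,42,0,0,0,44],[0,0,42,0,0,0,44],[0,0,42,0,0,0,44]]]'; python3 -m jog '[[[0,5,0,0,0,0,44],[0,9,0,0,0,0,44],[0,11,0,0,0,0,44],[0,12,0,0,0,0,44],[0,12,0,0,0,0,44]]]';python3 -m jog '[[[0,1,0,0,0,0,44],[0,1.5,0,0,0,0,44],[0,1.5,0,0,0,0,44]]]'
```

```text
t: 3.28
eef_pos: [0.6145, -0.018, 0.1193]
ee_rot: [-3.141, 0.001, -2.987]
force: [0.0, 1.4, -0.5]
width: 0.0442
gripper_force: 0.0
t: 3.9
eef_pos: [0.6125, -0.0066, 0.1192]
ee_rot: [-3.141, 0.001, -2.988]
force: [1.0, -3.9, 3.8]
width: 0.0439
gripper_force: 2.5
t: 4.28
eef_pos: [0.6124, -0.0056, 0.1191]
ee_rot: [-3.14, 0.001, -2.988]
force: [2.0, -7.0, 4.1]
width: 0.0438
gripper_force: 3.7
```

That one is stiff (7 N), so it's sound. On to the left castor.

```bash
python3 -m jog '[[[0,-13.5,0,0,0,0,44],[0,-13.5,-20,0,0,0,44],[0,-13.5,-42,0,0,0,44],[0,30,-42,0,0,0,44],[0,75,-42,0,0,0,44],[0,105,-42,0,0,0,44],[0,105,-42,0,0,0,44],[0,105,-22,0,0,0,44],[0,105,0,0,0,0,44],[0,105,0,0,0,0,44],[0,105,0,0,0,0,44]]]'; python3 -m jog '[[[0,5,0,0,0,0,44],[0,9,0,0,0,0,44],[0,11,0,0,0,0,44],[0,12,0,0,0,0,44],[0,12,0,0,0,0,44]]]';python3 -m jog '[[[0,1,0,0,0,0,44],[0,2,0,0,0,0,44],[0,2,0,0,0,0,44]]]'
```

```text
t: 5.65
eef_pos: [0.5963, 0.0987, 0.1191]
ee_rot: [3.142, 0.0, -2.988]
force: [0.2, -0.2, 0.1]
width: 0.0438
gripper_force: 0.0
t: 6.28
eef_pos: [0.5939, 0.1111, 0.1186]
ee_rot: [3.142, 0.0, -2.988]
force: [-0.3, 0.6, 0.0]
width: 0.0441
gripper_force: 0.0
t: 6.65
eef_pos: [0.5937, 0.113, 0.1185]
ee_rot: [3.142, -0.0, -2.988]
force: [0.3, -0.1, 0.2]
width: 0.0438
gripper_force: 0.0
```

```bash
python3 -m jog '[[[0,1,0,0,0,0,44],[0,2,0,0,0,0,44],[0,2,0,0,0,0,44]]]';python3 -m jog '[[[0,1,0,0,0,0,44],[0,2,0,0,0,0,44],[0,2,0,0,0,0,44]]]'
```

```text
t: 7.02
eef_pos: [0.5934, 0.115, 0.1186]
ee_rot: [3.142, 0.0, -2.988]
force: [0.5, -0.1, 0.1]
width: 0.0438
gripper_force: 0.0
t: 7.4
eef_pos: [0.5931, 0.117, 0.1186]
ee_rot: [3.142, 0.0, -2.988]
force: [0.1, 0.2, -0.1]
width: 0.0442
gripper_force: 0.0
```

```bash
python3 -m jog '[[[0,1,0,0,0,0,44],[0,2,0,0,0,0,44],[0,2,0,0,0,0,44]]]';python3 -m jog '[[[0,1,0,0,0,0,44],[0,2,0,0,0,0,44],[0,2,0,0,0,0,44]]]'
python3 - <<'E'
from h import *
im,d,X=cloud("wrist"); cv2.imwrite("pics/w2.png",im)
E
```

```text
t: 7.78
eef_pos: [0.5928, 0.1181, 0.1186]
ee_rot: [-3.141, -0.0, -2.988]
force: [1.6, -4.6, -0.2]
width: 0.0438
gripper_force: 2.4
t: 8.15
eef_pos: [0.5927, 0.1184, 0.1185]
ee_rot: [-3.138, -0.001, -2.988]
force: [5.0, -12.4, -1.5]
width: 0.044
gripper_force: 6.3
```

View pics/w2.png

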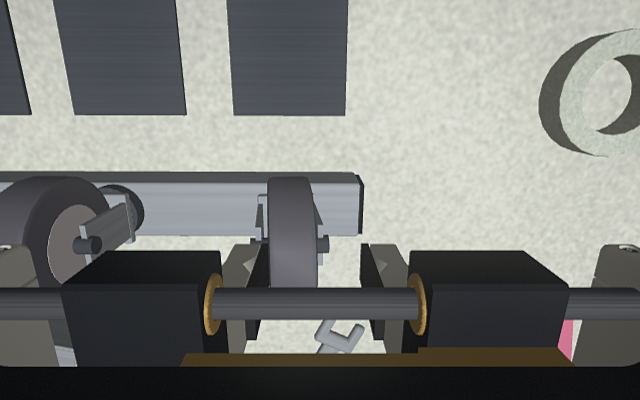

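The wheel is leaning left at (293,230) against its stop, so the left castor is the loose one. Now I rock it right.

```bash
python3 -m jog '[[[0,-8,0,0,0,0,44],[0,-16,0,0,0,0,44],[0,-22,0,0,0,0,44],[0,-26,0,0,0,0,44],[0,-30,0,0,0,0,44],[0,-34,0,0,0,0,44],[0,-36,0,0,0,0,44],[0,-36,0,0,0,0,44]]]';python3 -m jog '[[[0,-1,0,0,0,0,44],[0,-2,0,0,0,0,44],[0,-2,0,0,0,0,44]]]';python3 -m jog '[[[0,-1,0,0,0,0,44],[0,-2,0,0,0,0,44],[0,-2,0,0,0,0,44]]]'
```

```text
t: 9.2
eef_pos: [0.5979, 0.0851, 0.1185]
ee_rot: [-3.142, -0.0, -2.988]
force: [1.3, -0.6, 0.2]
width: 0.0441
gripper_force: 0.0
t: 9.57
eef_pos: [0.5983, 0.0833, 0.1186]
ee_rot: [-3.142, -0.0, -2.988]
force: [0.1, 1.1, -0.1]
width: 0.0438
gripper_force: 0.0
t: 9.95
eef_pos: [0.5986, 0.0812, 0.1186]
ee_rot: [-3.142, -0.0, -2.988]
force: [-0.7, -0.4, 0.2]
width: 0.0438
gripper_force: 0.0
```

```bash
python3 -m jog '[[[0,-1,0,0,0,0,44],[0,-1,0,0,0,0,44],[0,-2,0,0,0,0,44],[0,-2,0,0,0,0,44]]]'; python3 -m jog '[[[0,-1,0,0,0,0,44],[0,-1,0,0,0,0,44],[0,-1,0,0,0,0,44]]]'
```

```text
t: 10.45
eef_pos: [0.5989, 0.0797, 0.1185]
ee_rot: [3.141, 0.0, -2.988]
force: [-0.8, 2.7, 0.3]
width: 0.0441
gripper_force: 1.6
t: 10.82
eef_pos: [0.5989, 0.0795, 0.1185]
ee_rot: [3.14, 0.0, -2.988]
force: [-2.3, 7.3, -0.5]
width: 0.044
gripper_force: 3.8
```

It's at the right stop. I release it, rise and go look at the block.

```bash
python3 -m jog '[[[0,6,0,0,0,0,44],[0,11,0,0,0,0,44],[0,11,-30,0,0,0,44],[0,11,-70,0,0,0,44],[20,-40,-121,0,0,0,60],[40,-95,-121,0,0,0,75],[50,-150,-121,0,0,0,80],[60,-205,-121,0,0,0,80],[70,-260,-121,0,0,0,80],[80,-315,-121,0,0,0,80],[85,-362,-121,0,0,0,80],[85,-362,-121,0,0,0,80],[85,-362,-121,0,0,0,80],[85,-362,-121,0,0,0,80]]]'
python3 - <<'E'
from h import *
im,d,X=cloud("wrist"); cv2.imwrite("pics/w3.png",im)
R=X.reshape(-1,3)
s=(R[:,0]>.40)&(R[:,0]<.55)&(R[:,1]>-.38)&(R[:,1]<-.22)&(R[:,2]>.064)&(R[:,2]<.08)
T=R[s]; print(len(T),np.median(T,0)); print(cv2.minAreaRect((T[:,:2]*1000).astype(np.float32)))
print(spot_in("block_center","wrist"))
im,d,X=cloud("scene"); R=X.reshape(-1,3); e=np.array([-.153,.988])
a=(R[:,:2]-[.5955,.1006])@e; b=(R[:,:2]-[.5955,.1006])@[.988,.153]
s=(abs(a)<.04)&(abs(b)<.05)&(R[:,2]>.125)&(R[:,2]<.145); print("loose wheel along-rail",np.percentile(a[s],[3,50,97]).round(4))
E
```

```text
t: 12.58
eef_pos: [0.5706, -0.2915, 0.2397]
ee_rot: [-3.142, 0.0, -2.987]
force: [0.5, -0.3, 0.9]
width: 0.0803
gripper_force: 0.0
2838 [ 0.46910079 -0.30373433  0.07132337]
((469.4632263183594, -303.7281494140625), (44.01807403564453, 46.109432220458984), 14.965836524963379)
[{'uv': [313.7, 64.8], 'confidence': 0.59}]
loose wheel along-rail [-0.0214 -0.0063  0.0017]
```

View pics/w3.png

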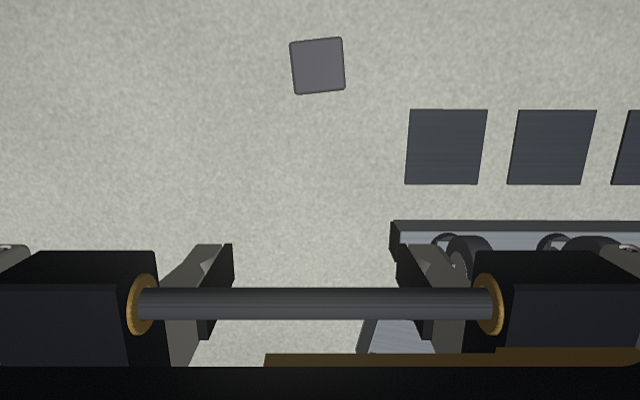

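The block's top is at (317,65): world (0.4695,-0.3037), yaw 15°. I'll work out the tilted grasp and the tipping arc.

```bash
cat >> h.py <<'E'
from scipy.spatial.transform import Rotation as Ro
def pose(): s=arm.get_state(); return np.array(s["eef_pos"]),Ro.from_euler("xyz",s["ee_rot"])
def row(p,R,p0,R0):
    return np.r_[R0.inv().apply(p-p0)*1000,(R0.inv()*R).as_rotvec()].round(3)
def tool(yaw,tilt): # yaw of tool-away axis; tilt>0: tool points ahead(+x)
    return Ro.from_euler("z",yaw-np.pi)*Ro.from_euler("x",np.pi)*Ro.from_euler("y",-tilt)
E
python3 - <<'E'
from h import *
p0,R0=pose(); yaw=np.radians(15); t=np.radians(35)
B=np.array([.4695,-.3037,0]); u=np.array([np.cos(yaw),np.sin(yaw),0])
R=tool(yaw,t); z=R.apply([0,0,1]); print(z, R.apply([0,1,0]))
G=B+[0,0,.053]; T=G+.019*z
print("above",row(T-.09*z,R,p0,R0)); print("grasp",row(T,R,p0,R0))
E0=B+.022*u
for a in range(7,78,7):
    q=Ro.from_rotvec(np.radians(a)*np.cross([0,0,1],u))
    print(a,row(E0+q.apply(T-E0)+[0,0,.003],q*R,T,R))
E
```

```text
[ 0.55403229  0.14845251 -0.81915204] [-2.58819045e-01  9.65925826e-01  9.71445147e-17]
above [ 1.42463e+02 -7.67000e-01  1.28657e+02 -3.30000e-02 -6.10000e-01
 -1.03000e-01]
grasp [ 9.11620e+01  4.73300e+00  2.02399e+02 -3.30000e-02 -6.10000e-01
 -1.03000e-01]
7 [-6.142  0.    -0.673 -0.     0.122 -0.   ]
14 [-10.312   0.      1.637  -0.      0.244   0.   ]
21 [-14.17    0.      4.438  -0.      0.367   0.   ]
28 [-17.658   0.      7.689  -0.      0.489   0.   ]
35 [-20.724  -0.     11.34   -0.      0.611   0.   ]
42 [-23.322  -0.     15.337  -0.      0.733   0.   ]
49 [-25.413   0.     19.622  -0.      0.855   0.   ]
56 [-26.967   0.     24.129  -0.      0.977   0.   ]
63 [-27.959  -0.     28.792  -0.      1.1     0.   ]
70 [-28.376  -0.     33.542  -0.      1.222   0.   ]
77 [-28.212  -0.     38.306  -0.      1.344   0.   ]
```

```bash
python3 -m jog '[[[50,0,0,-0.01,-0.18,-0.03,82],[100,0,10,-0.02,-0.36,-0.06,82],[142,-0.8,40,-0.033,-0.54,-0.103,82],[142,-0.8,90,-0.033,-0.61,-0.103,82],[142,-0.8,128.7,-0.033,-0.61,-0.103,82],[142,-0.8,128.7,-0.033,-0.61,-0.103,82],[125,1,153,-0.033,-0.61,-0.103,82],[108,3,178,-0.033,-0.61,-0.103,82],[91.2,4.7,202.4,-0.033,-0.61,-0.103,82],[91.2,4.7,202.4,-0.033,-0.61,-0.103,82],[91.2,4.7,202.4,-0.033,-0.61,-0.103,82]]]' && python3 -m jog '[[[0,0,0,0,0,0,40],[0,0,0,0,0,0,40],[0,0,0,0,0,0,40],[0,0,0,0,0,0,40],[0,0,0,0,0,0,40],[0,0,0,0,0,0,40]]]' 20
```

```text
t: 14.1
eef_pos: [0.4807, -0.3019, 0.0391]
ee_rot: [-3.14, 0.611, -2.878]
force: [-0.2, -0.7, -0.0]
width: 0.0818
gripper_force: 0.0
t: 14.85
eef_pos: [0.4796, -0.3019, 0.0373]
ee_rot: [3.141, 0.611, -2.882]
force: [-1.8, -0.2, 4.0]
width: 0.046
gripper_force: 20.0
```

```bash
python3 -m jog '[[[-2,0,-2.5,0,0,0,40],[-6.1,0,-0.7,0,0.122,0,40],[-10.3,0,1.6,0,0.244,0,40],[-14.2,0,4.4,0,0.367,0,40],[-17.7,0,7.7,0,0.489,0,40],[-20.7,0,11.3,0,0.611,0,40],[-23.3,0,15.3,0,0.733,0,40],[-25.4,0,19.6,0,0.855,0,40],[-27,0,24.1,0,0.977,0,40],[-28,0,28.8,0,1.1,0,40],[-28.4,0,33.5,0,1.222,0,40],[-28.4,0,33.5,0,1.222,0,40],[-28.4,0,33.5,0,1.222,0,40],[-28.4,0,33.5,0,1.222,0,40]]]' 
python3 - <<'E'
from h import *
im,d,X=cloud("side"); im2,_,_=cloud("wrist")
c=im[110:210,320:460]; cv2.imwrite("pics/s4.png",np.hstack([cv2.resize(c,(448,320)),cv2.resize(im2,(350,320))]))
E
```

```text
t: 16.6
eef_pos: [0.5204, -0.2909, 0.0264]
ee_rot: [3.141, -0.61, -2.882]
force: [0.5, 0.2, -2.4]
width: 0.0461
gripper_force: 20.0
```

View pics/s4.png

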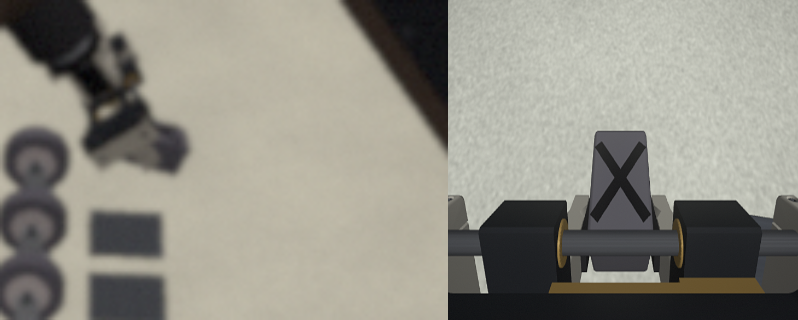

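The block is tipped about 70° in the grip, with its cross facing up to the wrist camera. I'll tip a little further, then release.

```bash
python3 -m jog '[[[-4.4,0,1.8,0,0.122,0,40],[-8.6,0,4.1,0,0.244,0,40],[-10.2,0,6.6,0,0.244,0,40],[-10.2,0,6.6,0,0.244,0,40],[-10.2,0,6.6,0,0.244,0,82],[-10.2,0,6.6,0,0.244,0,82],[-10.2,0,6.6,0,0.244,0,82],[-10.2,0,6.6,0,0.244,0,82],[-10.2,0,6.6,0,0.244,0,82],[-10.2,0,6.6,0,0.244,0,82]]]'; python3 -m jog '[[[0,0,-20,0,0,0,82],[0,0,-50,0,0,0,82],[0,0,-80,0,-0.15,0,82],[0,0,-110,0,-0.3,0,82],[0,0,-130,0,-0.45,0,82],[0,0,-130,0,-0.6,0,82],[0,0,-130,0,-0.75,0,82],[0,0,-130,0,-0.855,0,82],[0,0,-130,0,-0.855,0,82],[0,0,-130,0,-0.855,0,82]]]'
python3 - <<'E'
from h import *
im,d,X=cloud("wrist"); cv2.imwrite("pics/w5.png",im)
R=X.reshape(-1,3)
s=(R[:,0]>.44)&(R[:,0]<.60)&(R[:,1]>-.36)&(R[:,1]<-.215)&(R[:,2]>.036)&(R[:,2]<.052)
T=R[s]; print(len(T),np.median(T,0)); print(cv2.minAreaRect((T[:,:2]*1000).astype(np.float32)))
print(spot_in("block_center","wrist"))
E
```

```text
t: 17.95
eef_pos: [0.5251, -0.2896, 0.0147]
ee_rot: [3.141, -0.855, -2.881]
force: [-1.8, 0.4, 0.6]
width: 0.0821
gripper_force: 0.0
t: 19.2
eef_pos: [0.6201, -0.2645, 0.1003]
ee_rot: [3.141, -0.001, -2.881]
force: [-0.4, -0.7, -0.4]
width: 0.0821
gripper_force: 0.0
9583 [ 0.52553312 -0.28805887  0.04350512]
((527.415283203125, -287.69537353515625), (63.57744598388672, 46.08611297607422), 14.851643562316895)
[{'uv': [311.5, 57.9], 'confidence': 0.69}]
```

View pics/w5.png

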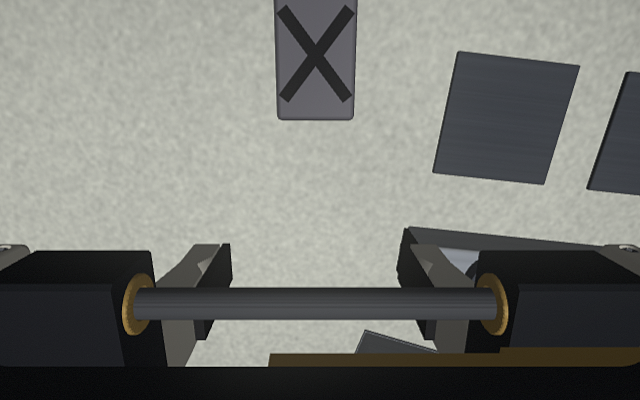

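The block lies flat with its cross up, centred at about (316,55). Next I grasp it across its middle.

```bash
python3 -m jog '[[[50,0.7,0,0,0,0,82],[99.5,1.4,0,0,0,0,82],[99.5,1.4,40,0,0,0,82],[99.5,1.4,75,0,0,0,82],[99.5,1.4,90,0,0,0,82],[99.5,1.4,90,0,0,0,82],[99.5,1.4,90,0,0,0,82]]]' && python3 -m jog '[[[0,0,0,0,0,0,40],[0,0,0,0,0,0,40],[0,0,0,0,0,0,40],[0,0,0,0,0,0,40],[0,0,0,0,0,0,40],[0,0,0,0,0,0,40]]]' 20
python3 - <<'E'
from h import *
p0,R0=pose(); y=np.radians(8.8); p1=np.array([.4917,.0835,p0[2]])
# pad centre cross-check from rail: pads 510,-34.5 and spacing
print(p0,row(p1+[0,0,.004],tool(y,0),p0,R0))
E
```

```text
t: 20.18
eef_pos: [0.5245, -0.2888, 0.011]
ee_rot: [-3.141, 0.001, -2.881]
force: [0.7, 0.7, -0.4]
width: 0.082
gripper_force: 0.0
t: 20.92
eef_pos: [0.5235, -0.2887, 0.0103]
ee_rot: [3.141, -0.0, -2.881]
force: [-1.2, 0.1, 2.5]
width: 0.0458
gripper_force: 20.0
[ 0.52352331 -0.28873519  0.01026841] [-6.50760e+01  3.67883e+02 -3.91200e+00  0.00000e+00 -0.00000e+00
  1.07000e-01]
```

```bash
python3 -m jog '[[[0,0,-20,0,0,0,40],[0,0,-50,0,0,0,40],[-10,50,-50,0,0,0.02,40],[-20,105,-50,0,0,0.04,40],[-30,160,-50,0,0,0.06,40],[-40,215,-50,0,0,0.08,40],[-50,270,-50,0,0,0.107,40],[-60,325,-50,0,0,0.107,40],[-65,367.8,-50,0,0,0.107,40],[-65,367.8,-50,0,0,0.107,40],[-65,367.8,-25,0,0,0.107,40],[-65,367.8,-12,0,0,0.107,40],[-65,367.8,-6,0,0,0.107,40],[-65,367.8,-4.5,0,0,0.107,40],[-65,367.8,-4.5,0,0,0.107,40],[-65,367.8,-4.5,0,0,0.107,40]]]'
```

```text
t: 22.92
eef_pos: [0.4919, 0.0836, 0.0152]
ee_rot: [3.141, 0.0, -2.988]
force: [-0.7, 0.0, -1.6]
width: 0.0459
gripper_force: 20.0
```

```bash
python3 -m jog '[[[0,0,0.8,0,0,0,40],[0,0,0.8,0,0,0,40],[0,0,0.8,0,0,0,70],[0,0,0.8,0,0,0,70],[0,0,0.8,0,0,0,70],[0,0,0.8,0,0,0,70],[0,0,-20,0,0,0,70],[0,0,-60,0,0,0,70],[0,0,-120,0,0,0,70],[0,0,-180,0,0,0,70],[0,0,-220,0,0,0,70],[-40,0,-220,0,0,0,70],[-70,0,-220,0,0,0,70],[-70,0,-220,0,0,0,70],[-70,0,-220,0,0,0,70]]]'
python3 - <<'E'
from h import *
im,d,X=cloud("wrist"); cv2.imwrite("pics/w6.png",im)
R=X.reshape(-1,3); near=(abs(R[:,0]-.49)<.07)&(abs(R[:,1]-.083)<.06)
T=R[near&(R[:,2]>.042)&(R[:,2]<.06)]; print(len(T),np.median(T,0),cv2.minAreaRect((T[:,:2]*1000).astype(np.float32)))
m=((abs(X[...,2]-.004)<.01)&(abs(X[...,0]-.49)<.08)&(abs(X[...,1]-.083)<.056)&(im.sum(2)<240))
P=X[m]; print(cv2.minAreaRect((P[:,:2]*1000).astype(np.float32)))
e=np.array([-.153,.988]); q=R-[.5955,.1006,0]
a=q[:,:2]@e; s=(abs(a)<.045)&(abs(q[:,:2]@[.988,.153])<.05)&(R[:,2]>.132)&(R[:,2]<.145); print("wheel top",s.sum(),np.percentile(a[s],[3,50,97]).round(4))
E
```

```text
t: 24.8
eef_pos: [0.5603, 0.0939, 0.2342]
ee_rot: [3.141, -0.002, -2.989]
force: [-0.6, -0.4, 0.0]
width: 0.0697
gripper_force: 0.0
3769 [0.48951515 0.08451475 0.04742427] ((491.24542236328125, 84.76620483398438), (70.17543029785156, 46.060157775878906), 8.79590129852295)
((513.5367431640625, 88.01480102539062), (125.82090759277344, 82.7440185546875), 9.028519630432129)
wheel top 1041 [-0.02   -0.009   0.0003]
```

View pics/w6.png

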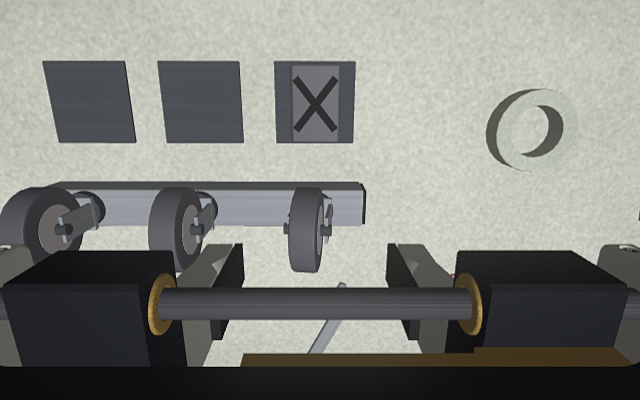

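The block lies flat, cross up, centred on the pad at (315,103). The loose wheel at (307,230) leans right by about 10 mm, and nothing is touching.

```bash
python3 -c "
from station import arm
print(arm.job_done())"
```

```text
the job is handed in; nothing more can be done
None
```

The job is handed in, with no verdict returned: the loose castor (the leftmost from the robot) was rocked left and then right and left leaning right, and the last picture shows the marker block flat, cross up, in the middle of its pad.

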